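Seat the order tub's lid, then hold the ticket clip open over its order card

TASK

Get the black order tub ready for ticketing: first press its lid straight down until it is fully home. Then take the big spring clip off the upright strip by squeezing its two handles, and hold it squeezed wide open, upright, astride the middle of the top edge of the order card that stands at the end of the tub: the card between the two jaws, parallel to them, and touching nothing of the clip, so that a colleague can slip a ticket in beside it. Finish while still holding the clip gaping there, and leave everything else on the table where it is.

Things in the scene. Friction and masses are not known exactly. Their poses are not given: they have to be found in the camera images.
- tub: The order tub: black plastic box 180 (x) x 250 (y) x 62 mm high, fixed to the table, with a grey push-on lid. Origin at the centre of its underside, z up. At its +y end a black pocket holds an upright white card. It stands on the left or right half of the table, the clip stand on the other half.
- lid (a joint): How far the lid has been pressed down (m). It slides straight down only; 0 = 7 mm proud, 0.007 = fully home. It starts 4 to 7 mm proud, stays where it is left, and moves when pressed with about 6 N.
- lid_top (a point): Middle of the lid's flat upper face, which is a raised 120 x 170 mm panel that may be pressed anywhere near the middle; moves with the lid. Fully home it lies 69 mm above the table.
- card_top (a point): Middle of the top edge of the order card, 160 mm above the table. The card is a stiff white plate fixed to the tub, 90 mm wide (x of this frame), 3 mm thick (y, normal to it), z up. It rises 93 mm above the pocket and 91 mm above the seated lid, 131 mm from the lid's middle.
- rail: Clip stand, fixed: white base 250 x 70 x 12 mm with an upright steel strip along its x, 230 mm long, 4 mm thick, top edge 70 mm above the table. Two small clips (16 mm wide, up to 101 mm above the table) are fixed on it 90 mm either side of the middle. Origin at the centre of the underside.
- clip: Big spring clip, loose, about 80 g, 30 mm wide along its x, biting upright on the strip within 40 mm of the strip's middle, jaws down, handles up. Origin on its pivot pin (along x), z up, 78 mm above the table at the start: the pivot block's underside, 8 mm below the origin, rests on the strip. Jaws reach 45 mm below the origin, handles 50 mm above; pinch them along y, 25 to 40 mm above it.
- jaw_a (a joint): Opening (rad) of the clip's +y half; the -y half opens equally. 0 = biting the 4 mm strip, handles leaning out, 53 mm over their tops; 0.28 = fully open at a stop, handles parallel, 26 mm over all, jaw tips 28 mm apart; -0.04 = shut on nothing. Squeezing takes 5 N a side to begin, 10 N fully open; a firm grip (20 N or more) holds it at the stop.
- tip_a (a point): Tip of the +y jaw, at its inner face, 45 mm below the pivot (frame of that half; its y is square to the jaw).
- tip_b (a point): Tip of the -y jaw, at its inner face.
- label_roll: Bystander: ring of white labels 64 mm across, 30 mm high, lying near the clip stand on its +y side. Origin under its centre.
- shaker: Bystander: white spice shaker 44 mm across, 85 mm high, near the clip stand on its -y side. Origin under its centre.
- cleaver: Bystander: cleaver lying flat at the far side, about 280 mm long. Origin where blade and handle meet.
- thermometer: Bystander: probe thermometer 34 x 75 x 22 mm with a 100 mm probe, lying near the robot. Origin under its grey case.
- steel_bowl: Bystander: steel bowl 100 mm across, 45 mm high, near the robot on its left. Origin under its centre.
- sanitiser: Bystander: white bottle 66 mm across, 170 mm high, at the far side. Origin under its centre.
- scale_weight: Bystander: steel weight 48 mm across, 40 mm high, near the robot on its right. Origin under its centre.
Mind the look-alikes: they are no part of the job. What is shaped like the clip but green, pink or purple is not meant.

How it is judged:
By the outcome, as a careful person would: the job done as asked, in the order asked, and still so for the second after the job is handed in, while the arm keeps its last pose, push and grip.
It also fails if it takes over 64 s, if anything falls off the work surface, if the arm or the gripper's body presses on something with over 40 N, if the wrist force passes 120 N, or if a joint passes its speed limit or range.

ROBOT

A 6-joint arm with a two-finger parallel gripper is mounted at the origin on the work surface. World frame = base frame: x ahead of the robot, y to its left, z up, the work surface at z = 0. Lengths are in m, angles in degrees, forces in N, time in s.
With the tool pointing down it reaches from about 0.4 to 0.825 m from the base axis. Payload 7 kg.
Tool frame: the origin (TCP) lies on the centre line of the jaws, within the pads' length; the fingertips stand 17 mm ahead of it and the grasp point (between the pads) lies 2 mm behind it; y points along the fingers, z is the direction in which the jaws open and shut, and the axes are right-handed (so a half turn about y gives the same grasp; the last joint's range is limited). The gripper opens to 88 mm and grips with 3 to 60 N. Pads are 19 mm wide; open, the fingers measure 130 mm over their backs; the gripper's body (78 mm by 193 mm) begins 47 mm behind the grasp point.
Start: joints at [87.554, 20.546, 0.682, 0, -70.136, -16.507], TCP at [0.219, 0.638, 0.244] pointing down, gripper open.
Joint ranges: [-176.03, 176.03], [-82.01, 121.73], [-58.28, 71.71], [-173.87, 95.51], [-174.79, -0.11], [-173.66, 173.66]. Speed limits (degrees/s): [136.94, 136.94, 172.46, 180, 180, 180].

INTERFACE

Orientations are given as [roll, pitch, yaw] about the fixed x, y, z axes, in that order (R = Rz(yaw) Ry(pitch) Rx(roll)).
In Python, from plant import r, capture, camera_info gives the robot as it stands. The module is installed in compiled form; this text tells all that it offers.
- The arm moves only by the tool apply_moves, never from a script. Its argument "deltas" is a list of rows, each an object of numbers: "tx", "ty", "tz": the shift along the tool's x, y, z in m; "turn": the turn about the tool's y in rad; "gripper": the finger opening in m, from 0 to 0.0876. A call has 1 to 5 rows; each row is the pose to reach, as a shift and turn from the pose commanded when the call began, along the tool's axes at that moment; what a row does not reach only later rows make up. A row lasts 1/10 s, in which the tool goes at most 50 mm and 8.59 degrees, less where a joint would pass 70% of its speed; a pose out of reach is approached as far as the arm can. A call with a gripper value outside its range is refused whole. The fingers move at their own pace and stop on an object; "newtons" is the grip in N (left out, the last holds). Time passes only in rows, so rows that repeat a pose let the fingers close. It gives the time, the measured TCP pose, the force and the opening at its end, in the units of the state.
- r.get_state(): the state, without advancing time (a new reading comes with each control period).
- capture(name): name is "scene" or "top"; returns (picture, depth): 384x512x3 uint8, red, green, blue; 384x512 float32, m along the optical axis (not along the pixel's ray), 0 where there is no reading.
- camera_info(name): a dict with "K" (3x3 intrinsics, pixels), "eye" and "orientation" of the camera in the world. Camera axes: x right, y up, looking along -z (the intrinsics and any distortion apply to the point x, -y, -z); pixel columns grow to the right and rows downward; lengths in m; the calibration is good to about 2 mm. A picture is of the moment at which its call begins. camera_info takes no time and is no camera call.
- r.close_job(): hands the job in, once; it reports no verdict.
The state is a dict: "time_s": time; "joints": joint angles; "qd": joint speeds; "joint_torque": joint torques, N m; "tcp_pos": TCP position; "eef_rot": TCP orientation; "contact_force": force on the tool from outside, world axes, zero at the start; "moment": the same for the moment, N m; "gripper_width": finger opening in m.
Only numpy, scipy, OpenCV 4.12 (cv2) and the standard library are available. Lean on these libraries where they do the work, as an engineer would, in place of code of your own. Each camera call takes 0.05 s, during which the arm holds its last target.

## Working session

There is one attempt and no reset: what is moved stays moved. The work goes in short steps, Python scripts to look and compute and a tool call to move; the robot and the scene stay as the last step left them, time stands still between calls to the robot, and variables do not carry over. Pictures are saved under pics/ and viewed, and the job is handed in when it is done.

Besides the shell and the picture viewer there is one more tool, called by a JSON object that holds its "api" and its "payload", one argument or row to a line. apply_moves: Moves the arm, as the interface text tells. Its arguments: {"type":"object","properties":{"deltas":{"type":"array","items":{"type":"object","properties":{"tx":{"type":"number"},"ty":{"type":"number"},"tz":{"type":"number"},"turn":{"type":"number"},"gripper":{"type":"number"}}}},"newtons":{"type":"number"}},"required":["deltas"]}

```bash
mkdir -p pics; python3 - <<'E'
from plant import r,capture,camera_info
import cv2,numpy as np
print(r.get_state())
for n in("scene","top"):
    p,d=capture(n); np.savez(f"{n}0.npz",p=p,d=d)
    cv2.imwrite(f"pics/{n}0.png",cv2.resize(p[:,:,::-1],(800,600),interpolation=cv2.INTER_CUBIC))
    print(n,camera_info(n))
E
```

```text
{'time_s': 0.0, 'joints': array([ 8.75525091e+01,  2.05906575e+01,  6.34803061e-01, -1.81275894e-02,
       -7.01353449e+01, -1.65070460e+01]), 'qd': array([ 0.07950681, -0.05998113,  0.02817048,  0.04654999,  0.00666509,
        0.06875295]), 'joint_torque': array([ 9.17509860e-04, -5.82721531e+01,  2.93050039e+01,  6.99746042e+00,
        6.99714728e-03, -1.45507329e-04]), 'tcp_pos': array([0.21913612, 0.63796829, 0.24264552]), 'eef_rot': array([-8.99077172e+01,  9.57614468e-03,  1.61039298e+02]), 'contact_force': array([-0.11030897, -0.59393178,  0.2184848 ]), 'moment': array([-0.06010881,  0.06223993, -0.02755768]), 'gripper_width': 0.08780876386514552}
scene {'K': array([[368.60749476,   0.        , 254.71979285],
       [  0.        , 368.60749476, 190.6317336 ],
       [  0.        ,   0.        ,   1.        ]]), 'eye': array([1.45399493, 0.30023394, 0.79356985]), 'orientation': array([ 55.23113423,  -0.99238947, 110.05930703])}
top {'K': array([[361.87193084,   0.        , 259.82135022],
       [  0.        , 361.87193084, 190.30809139],
       [  0.        ,   0.        ,   1.        ]]), 'eye': array([ 0.34425678, -0.01930936,  1.13860733]), 'orientation': array([ 11.62703574,  -0.10633744, -85.37360638])}
```

View pics/scene0.png

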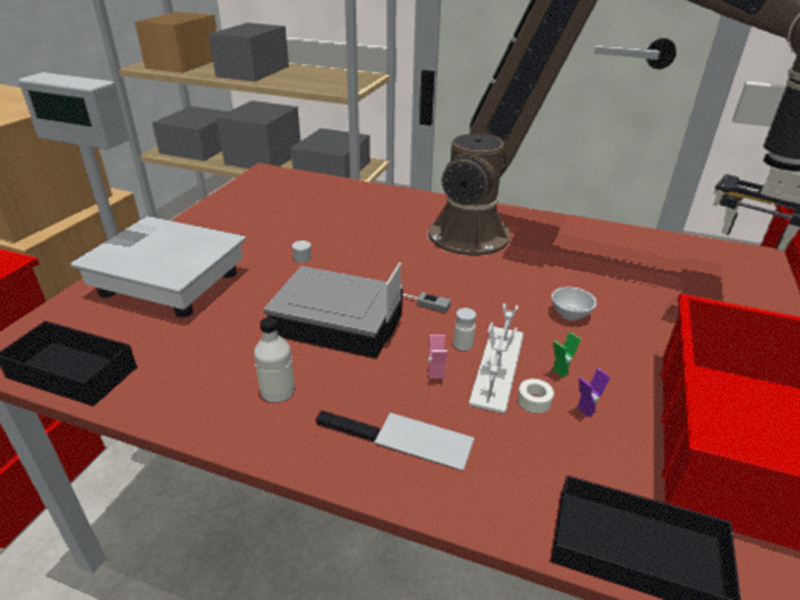

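View pics/top0.png

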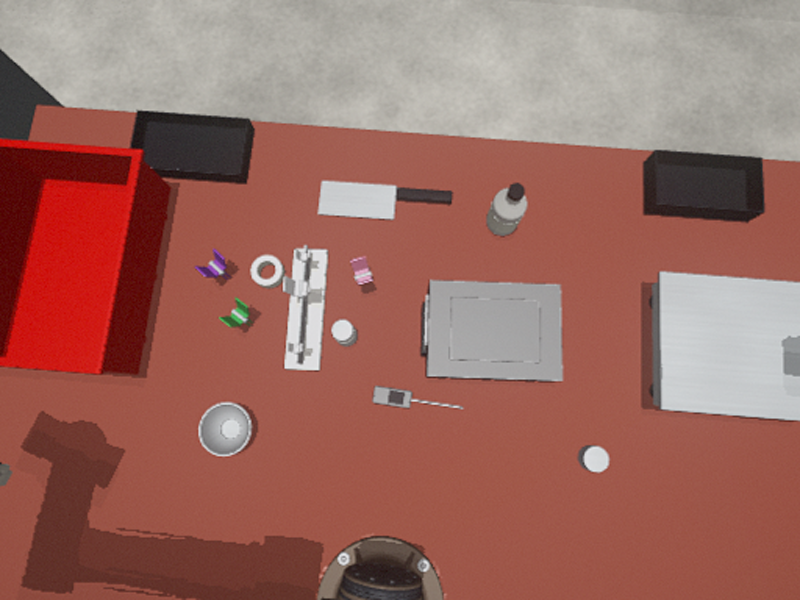

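The top view shows the tub at (495,330) with its card at (426,325), and the stand at (306,310). The clip candidates are the steel one on the strip at about (305,288), purple (213,266), green (237,315) and pink (361,271). The steel one on the strip, away from its two small end clips, fits the description. I'll confirm it in crops.

```bash
cat > h.py <<'E'
import numpy as np,cv2
from scipy.spatial.transform import Rotation as R
from plant import r,capture,camera_info
def cam(n):
    c=camera_info(n); return c["K"],np.array(c["eye"]),R.from_euler('xyz',c["orientation"],degrees=True).as_matrix()
def ray(n,u,v):
    K,e,M=cam(n); u=np.asarray(u,float);v=np.asarray(v,float)
    d=np.stack([(u-K[0,2])/K[0,0],-(v-K[1,2])/K[1,1],-np.ones_like(u)],-1)@M.T
    return e,d
def onz(n,u,v,z):
    e,d=ray(n,u,v); return e+d*((z-e[2])/d[...,2])[...,None]
def cloud(n,d):
    v,u=np.indices(d.shape); e,dd=ray(n,u,v); P=e+dd*d[...,None]; P[d==0]=np.nan; return P
def proj(n,P):
    K,e,M=cam(n); q=(np.asarray(P)-e)@M; return np.stack([K[0,0]*q[...,0]/-q[...,2]+K[0,2],-K[1,1]*q[...,1]/-q[...,2]+K[1,2]],-1)
def crop(p,u0,v0,w,hh,s,f):
    cv2.imwrite(f,cv2.resize(p[v0:v0+hh,u0:u0+w,::-1],None,fx=s,fy=s,interpolation=cv2.INTER_CUBIC))
E
python3 - <<'E'
from h import *
S=np.load("scene0.npz");T=np.load("top0.npz")
crop(S['p'],265,185,135,90,5.8,"pics/s_rail.png")
crop(T['p'],120,145,140,105,5.6,"pics/t_rail.png")
P=cloud("top",T['d'])
for nm,(u,v) in dict(table=(300,290),lid=(316,210),lidrim=(280,230),base=(203,175),strip=(197,200),clip=(195,184)).items(): print(nm,P[v,u])
Q=cloud("scene",S['d'])
for nm,(u,v) in dict(lid=(205,190),cardtop=(250,180)).items(): print(nm,Q[v,u])
E
```

```text
table [ 0.27919964 -0.14960507 -0.00312963]
lid [ 0.51687738 -0.17491507  0.07319023]
lidrim [ 0.44910164 -0.07239112  0.07204031]
base [0.61063251 0.18286515 0.01210655]
strip [0.52896996 0.19350124 0.00746551]
clip [0.5639291  0.19040599 0.08523983]
lid [ 0.53693989 -0.2018864   0.0757915 ]
cardtop [ 0.52697103 -0.04245128  0.14871084]
```

View pics/s_rail.png

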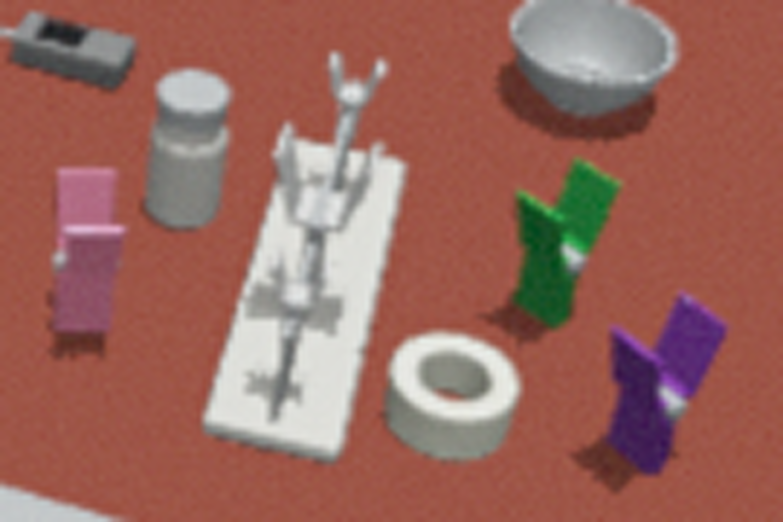

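View pics/t_rail.png

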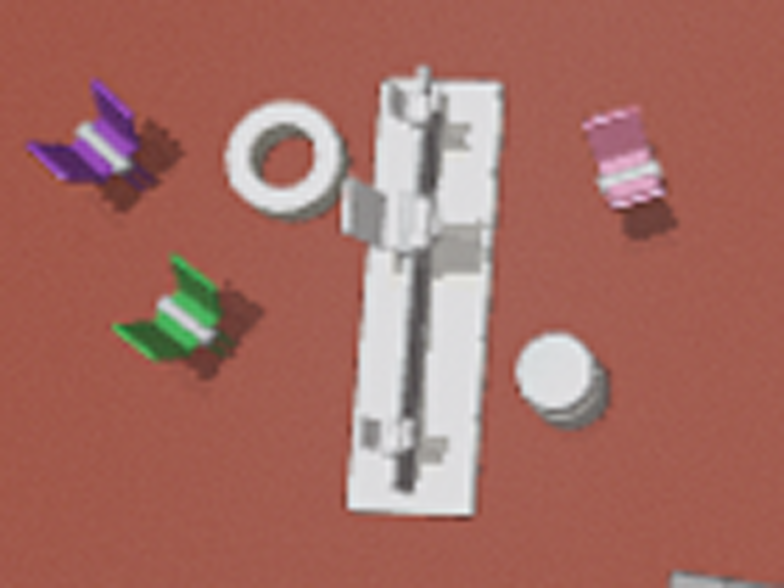

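The crops confirm it: the uncoloured steel clip with the wide handles on the strip is the target, with its pivot block at top crop (405,218). It sits between the two small clips at (410,105) and (395,435). Next I'll measure.

```bash
python3 - <<'E'
from h import *
S=np.load("scene0.npz");T=np.load("top0.npz")
PT=cloud("top",T['d']);PS=cloud("scene",S['d'])
def rect(m,P,n):
    q=P[m][:,:2]; (c,s,a)=cv2.minAreaRect((q*1000).astype(np.float32)); print(n,m.sum(),c,s,a,"z",np.nanmedian(P[m][:,2]))
def big(m):
    n,l,st,_=cv2.connectedComponentsWithStats(m.astype(np.uint8)); return l==1+np.argmax(st[1:,4])
x,y,z=PT[...,0],PT[...,1],PT[...,2]
# lid by colour contour in top: grey, region
hsv=cv2.cvtColor(T['p'],cv2.COLOR_RGB2HSV)
vv,uu=np.indices(z.shape)
m=(hsv[...,1]<40)&(hsv[...,2]>80)&(uu>255)&(uu<380)&(vv>160)&(vv<260)
m=big(cv2.morphologyEx(m.astype(np.uint8),cv2.MORPH_OPEN,np.ones((5,5)))>0)
c=cv2.minAreaRect(np.argwhere(m)[:,::-1].astype(np.float32)); b=cv2.boxPoints(c); print("lid px",b)
w=onz("top",b[:,0],b[:,1],0.07); print(w, w.mean(0)); print("sides",np.linalg.norm(np.diff(w,axis=0),axis=1)); print("ang",[np.degrees(np.arctan2(*(w[i+1]-w[i])[1::-1])) for i in range(3)])
print("lid z panel",np.nanmedian(z[195:225,300:335]))
for P,n in((PT,"top"),(PS,"scene")):
    x,y,z=P[...,0],P[...,1],P[...,2]
    k=(z>.095)&(z<.2)&(y<.05)&(y>-.2)&(x>.4)&(x<.65)
    if k.sum()>5: rect(k,P,n+" card"); q=P[k]; print(q.min(0),q.max(0))
    k=(z>.006)&(z<.02)&(y<.28)&(y>.1)&(x>.4)&(x<.7)&(cv2.cvtColor((T if n=='top' else S)['p'],cv2.COLOR_RGB2HSV)[...,1]<50)
    k=big(k); rect(k,P,n+" base")
    k=(z>.076)&(z<.14)&(y<.28)&(y>.13)&(x>.4)&(x<.7)
    q=P[k]; v2,u2=np.nonzero(k)
    for a in sorted(zip(u2,v2,*np.round(q,4).T.tolist()),key=lambda t:t[2]): print(a)
E
```

```text
lid px [[269.7435  240.4394 ]
 [271.86703 178.85747]
 [361.10574 181.93468]
 [358.9822  243.51662]]
[[ 0.41638918 -0.04464354  0.07      ]
 [ 0.60190531 -0.03712578  0.07      ]
 [ 0.61428372 -0.30743556  0.07      ]
 [ 0.42857757 -0.30574925  0.07      ]] [ 0.51528894 -0.17373853  0.07      ]
sides [0.18566839 0.27059306 0.1857138 ]
ang [np.float64(2.320556335662928), np.float64(-87.37806270354216), np.float64(179.4797372365841)]
lid z panel 0.07369856481405057
top card 62 (509.35345458984375, -41.45561218261719) (90.30061340332031, 3.5514917373657227) 2.289638042449951 z 0.15687622524195455
[ 0.46422849 -0.04502091  0.09703262] [ 0.55441705 -0.03838542  0.16254708]
top base 914 (537.42578125, 199.44894409179688) (247.80567932128906, 69.88567352294922) 2.3545076847076416 z 0.010746708293281282
(np.int64(186), np.int64(225), 0.4403, 0.2025, 0.0842)
(np.int64(187), np.int64(225), 0.4411, 0.2009, 0.078)
(np.int64(183), np.int64(224), 0.4412, 0.2085, 0.098)
(np.int64(192), np.int64(225), 0.4412, 0.1841, 0.0893)
(np.int64(191), np.int64(225), 0.4416, 0.1883, 0.0823)
(np.int64(189), np.in
[... 27926 characters left out ...]
(319), np.int64(235), 0.6373, 0.2117, 0.088)
(np.int64(312), np.int64(231), 0.6374, 0.1903, 0.0965)
(np.int64(318), np.int64(236), 0.6375, 0.2094, 0.0836)
(np.int64(312), np.int64(230), 0.6377, 0.19, 0.1004)
(np.int64(312), np.int64(235), 0.6378, 0.192, 0.0821)
(np.int64(317), np.int64(237), 0.6379, 0.207, 0.0793)
(np.int64(313), np.int64(236), 0.6381, 0.1953, 0.0795)
(np.int64(312), np.int64(232), 0.6382, 0.1908, 0.0935)
(np.int64(312), np.int64(233), 0.6387, 0.1913, 0.0902)
(np.int64(311), np.int64(231), 0.6393, 0.1878, 0.0972)
(np.int64(312), np.int64(234), 0.6398, 0.1919, 0.0875)
(np.int64(320), np.int64(234), 0.6403, 0.2144, 0.0951)
(np.int64(320), np.int64(232), 0.6405, 0.2136, 0.1026)
```

{"api": "apply_moves", "payload": {
  "deltas": [
    {"tx": -0.545, "tz": 0.67, "turn": -0.372, "gripper": 0},
    {"tx": -0.545, "tz": 0.67, "turn": -0.372, "gripper": 0},
    {"tx": -0.545, "tz": 0.67, "turn": -0.372, "gripper": 0},
    {"tx": -0.545, "tz": 0.67, "turn": -0.372, "gripper": 0},
    {"tx": -0.545, "tz": 0.67, "turn": -0.372, "gripper": 0}
  ],
  "newtons": 20
}}

```text
invalid input at $.deltas[0]: expected keys tx, ty, tz, turn, gripper
```

```bash
cat >> h.py <<'E'
def to(x,y,z,yaw=None):
    s=r.get_state(); M=R.from_euler('xyz',s['eef_rot'],degrees=True).as_matrix()
    d=M.T@(np.array([x,y,z])-s['tcp_pos']); print("t",round(s['time_s'],2),"tcp",s['tcp_pos'].round(4),"rot",s['eef_rot'].round(2),"F",s['contact_force'].round(2),"w",round(s['gripper_width'],4))
    t=0 if yaw is None else -np.radians((yaw-s['eef_rot'][2]+180)%360-180)
    print("tx,ty,tz",d.round(4),"turn",round(t,4))
E
python3 -c "
from h import *
to(.517,-.173,.13,182.35)"
```

```text
t 0.1 tcp [0.2191 0.638  0.2427] rot [-8.9920e+01  1.0000e-02  1.6104e+02] F [-0.75 -0.03 -0.2 ] w 0.0873
tx,ty,tz [-0.5452  0.1137  0.6701] turn -0.3719
```

{"api": "apply_moves", "payload": {
  "deltas": [
    {"tx": -0.545, "ty": 0, "tz": 0.67, "turn": -0.372, "gripper": 0},
    {"tx": -0.545, "ty": 0, "tz": 0.67, "turn": -0.372, "gripper": 0},
    {"tx": -0.545, "ty": 0, "tz": 0.67, "turn": -0.372, "gripper": 0},
    {"tx": -0.545, "ty": 0, "tz": 0.67, "turn": -0.372, "gripper": 0},
    {"tx": -0.545, "ty": 0, "tz": 0.67, "turn": -0.372, "gripper": 0}
  ],
  "newtons": 20
}}

```text
time_s: 0.6
tcp_pos: [0.3057, 0.4016, 0.2432]
eef_rot: [-90.0, -0.0, -177.6]
contact_force: [1.4, -0.4, 0.8]
gripper_width: 0.0533
```

```bash
python3 -c "
from h import *
to(.517,-.173,.245,182.35)"
```

```text
t 0.6 tcp [0.3057 0.4016 0.2432] rot [-8.9980e+01 -1.0000e-02 -1.7761e+02] F [ 1.35 -0.37  0.81] w 0.0533
tx,ty,tz [-0.1872 -0.0015  0.5829] turn 0.0007
```

{"api": "apply_moves", "payload": {
  "deltas": [
    {"tx": -0.187, "ty": 0, "tz": 0.583, "turn": 0, "gripper": 0},
    {"tx": -0.187, "ty": 0, "tz": 0.583, "turn": 0, "gripper": 0},
    {"tx": -0.187, "ty": 0, "tz": 0.583, "turn": 0, "gripper": 0},
    {"tx": -0.187, "ty": 0, "tz": 0.583, "turn": 0, "gripper": 0},
    {"tx": -0.187, "ty": 0, "tz": 0.583, "turn": 0, "gripper": 0}
  ]
}}

```text
time_s: 1.1
tcp_pos: [0.3915, 0.167, 0.2437]
eef_rot: [-90.0, 0.0, -177.6]
contact_force: [2.1, 1.5, 0.2]
gripper_width: 0.013
```

```bash
python3 -c "
from h import *
to(.517,-.173,.245,182.35)"
```

```text
t 1.1 tcp [0.3915 0.167  0.2437] rot [-9.003e+01  2.000e-02 -1.776e+02] F [2.07 1.46 0.17] w 0.013
tx,ty,tz [-0.1111 -0.0014  0.345 ] turn 0.0009
```

{"api": "apply_moves", "payload": {
  "deltas": [
    {"tx": -0.11, "ty": 0, "tz": 0.344, "turn": 0, "gripper": 0},
    {"tx": -0.11, "ty": 0, "tz": 0.344, "turn": 0, "gripper": 0},
    {"tx": -0.11, "ty": 0, "tz": 0.344, "turn": 0, "gripper": 0},
    {"tx": -0.11, "ty": 0, "tz": 0.344, "turn": 0, "gripper": 0},
    {"tx": -0.11, "ty": 0, "tz": 0.344, "turn": 0, "gripper": 0}
  ]
}}

```text
time_s: 1.6
tcp_pos: [0.4776, -0.0679, 0.2436]
eef_rot: [-90.0, 0.0, -177.6]
contact_force: [1.0, 0.8, -0.1]
gripper_width: 0.0005
```

```bash
python3 -c "
from h import *
to(.517,-.173,.245,182.35)"
```

```text
t 1.6 tcp [ 0.4776 -0.0679  0.2436] rot [-9.0010e+01  2.0000e-02 -1.7763e+02] F [ 0.99  0.85 -0.12] w 0.0005
tx,ty,tz [-0.0351 -0.0014  0.1066] turn 0.0003
```

{"api": "apply_moves", "payload": {
  "deltas": [
    {"tx": -0.035, "ty": 0, "tz": 0.106, "turn": 0, "gripper": 0},
    {"tx": -0.035, "ty": 0, "tz": 0.106, "turn": 0, "gripper": 0},
    {"tx": -0.035, "ty": 0.04, "tz": 0.106, "turn": 0, "gripper": 0},
    {"tx": -0.035, "ty": 0.09, "tz": 0.106, "turn": 0, "gripper": 0},
    {"tx": -0.035, "ty": 0.13, "tz": 0.106, "turn": 0, "gripper": 0}
  ]
}}

```text
time_s: 2.1
tcp_pos: [0.5156, -0.1711, 0.111]
eef_rot: [-90.0, -0.1, -177.8]
contact_force: [0.2, 0.8, -0.1]
gripper_width: 0.0006
```

{"api": "apply_moves", "payload": {
  "deltas": [
    {"tx": 0, "ty": 0.005, "tz": 0, "turn": 0, "gripper": 0},
    {"tx": 0, "ty": 0.01, "tz": 0, "turn": 0, "gripper": 0},
    {"tx": 0, "ty": 0.015, "tz": 0, "turn": 0, "gripper": 0},
    {"tx": 0, "ty": 0.018, "tz": 0, "turn": 0, "gripper": 0}
  ]
}}

```text
time_s: 2.5
tcp_pos: [0.5181, -0.17, 0.0971]
eef_rot: [-90.0, 0.2, -177.6]
contact_force: [0.3, 0.5, -0.3]
gripper_width: 0.0006
```

```bash
python3 -c "
from h import *
to(.517,-.173,.086,182.35)"
```

```text
t 2.5 tcp [ 0.5181 -0.17    0.0971] rot [ -89.99    0.18 -177.6 ] F [ 0.32  0.46 -0.26] w 0.0006
tx,ty,tz [0.0013 0.0111 0.0029] turn 0.0009
```

{"api": "apply_moves", "payload": {
  "deltas": [
    {"tx": 0, "ty": 0.002, "tz": 0, "turn": 0, "gripper": 0},
    {"tx": 0, "ty": 0.004, "tz": 0, "turn": 0, "gripper": 0},
    {"tx": 0, "ty": 0.006, "tz": 0, "turn": 0, "gripper": 0},
    {"tx": 0, "ty": 0.008, "tz": 0, "turn": 0, "gripper": 0}
  ]
}}

```text
time_s: 2.9
tcp_pos: [0.5174, -0.1701, 0.0884]
eef_rot: [-90.0, 0.1, -177.6]
contact_force: [-0.1, 1.3, 4.7]
gripper_width: 0.0006
```

{"api": "apply_moves", "payload": {
  "deltas": [
    {"tx": 0, "ty": 0.001, "tz": 0, "turn": 0, "gripper": 0},
    {"tx": 0, "ty": 0.002, "tz": 0, "turn": 0, "gripper": 0},
    {"tx": 0, "ty": 0.002, "tz": 0, "turn": 0, "gripper": 0}
  ]
}}

```text
time_s: 3.2
tcp_pos: [0.5174, -0.1702, 0.0863]
eef_rot: [-90.0, 0.1, -177.6]
contact_force: [-0.3, 1.9, 4.8]
gripper_width: 0.0006
```

{"api": "apply_moves", "payload": {
  "deltas": [
    {"tx": 0, "ty": 0.001, "tz": 0, "turn": 0, "gripper": 0},
    {"tx": 0, "ty": 0.001, "tz": 0, "turn": 0, "gripper": 0},
    {"tx": 0, "ty": 0.001, "tz": 0, "turn": 0, "gripper": 0}
  ]
}}

```text
time_s: 3.5
tcp_pos: [0.5174, -0.1702, 0.0862]
eef_rot: [-90.0, 0.1, -177.6]
contact_force: [-3.5, 2.8, 13.7]
gripper_width: 0.0005
```

{"api": "apply_moves", "payload": {
  "deltas": [
    {"tx": 0, "ty": 0.001, "tz": 0, "turn": 0, "gripper": 0},
    {"tx": 0, "ty": 0.001, "tz": 0, "turn": 0, "gripper": 0},
    {"tx": 0, "ty": 0.001, "tz": 0, "turn": 0, "gripper": 0}
  ]
}}

```text
time_s: 3.8
tcp_pos: [0.5174, -0.1702, 0.0861]
eef_rot: [-90.0, 0.1, -177.6]
contact_force: [-7.5, 5.1, 21.6]
gripper_width: 0.0004
```

The lid stopped hard at tip height 69.1 mm, with the force rising to 21 N, so it is home. Now up and over to the clip.

{"api": "apply_moves", "payload": {
  "deltas": [
    {"tx": 0, "ty": -0.04, "tz": 0, "turn": 0, "gripper": 0},
    {"tx": 0, "ty": -0.09, "tz": 0, "turn": 0, "gripper": 0},
    {"tx": 0, "ty": -0.13, "tz": 0, "turn": 0, "gripper": 0.03},
    {"tx": 0, "ty": -0.155, "tz": 0, "turn": 0, "gripper": 0.0876},
    {"tx": 0, "ty": -0.155, "tz": 0, "turn": 0, "gripper": 0.0876}
  ]
}}

```text
time_s: 4.3
tcp_pos: [0.5188, -0.1706, 0.2431]
eef_rot: [-89.9, 0.4, -177.6]
contact_force: [-0.2, 0.2, 0.1]
gripper_width: 0.019
```

```bash
python3 -c "
from h import *
p,d=capture('top'); crop(p,240,150,140,110,5.6,'pics/t_lid.png')
P=cloud('top',d); print('lid z',np.nanmedian(P[195:225,300:320,2]))
to(.5643,.1997,.24,182.35)"
```

```text
lid z 0.07157661061327181
t 4.35 tcp [ 0.5177 -0.1703  0.2406] rot [ -89.99    0.25 -177.64] F [-0.21  0.12 -0.05] w 0.0231
tx,ty,tz [-0.0618  0.0008 -0.3677] turn 0.0002
```

```bash
python3 -c "
from h import *
for n in ('top','scene'):
    p,d=capture(n); np.savez(n+'1.npz',p=p,d=d)
    d0=np.load(n+'0.npz')['d']
    A,B=cloud(n,d0),cloud(n,d)
    m=(A[...,0]>.46)&(A[...,0]<.57)&(A[...,1]>-.25)&(A[...,1]<-.1)&(A[...,2]>.06)&(A[...,2]<.09)&(B[...,2]<.09)&(B[...,2]>.06)
    print(n,m.sum(),np.nanmedian(A[m][:,2]),np.nanmedian(B[m][:,2]), np.nanmedian((B-A)[m],axis=0))
crop(capture('scene')[0],165,165,100,65,7,'pics/s_lid.png')
"
```

```text
top 959 0.07378008661225355 0.06783235535541432 [ 0.00078757 -0.00081606 -0.00586841]
scene 787 0.07545934882834604 0.06928834716373822 [-0.00801729 -0.00399851 -0.00621012]
```

View pics/s_lid.png

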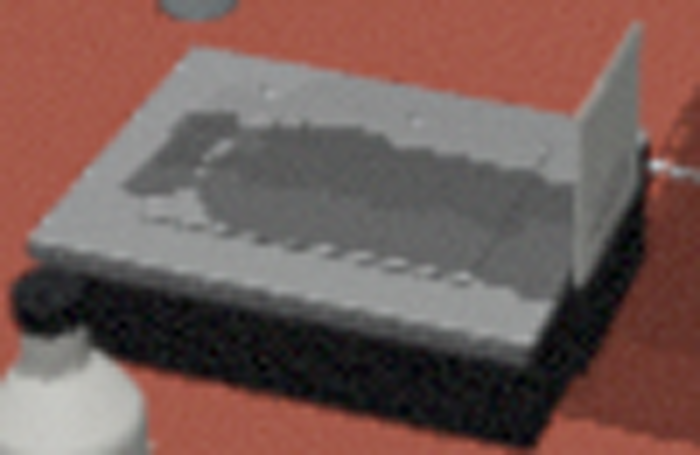

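Depth confirms the lid dropped about 6 mm to 68–69 mm; the picture shows it level (the dark patch is the gripper's shadow), with the card standing at crop (610,150).

{"api": "apply_moves", "payload": {
  "deltas": [
    {"tx": -0.062, "ty": 0, "tz": -0.368, "turn": 0, "gripper": 0.0876},
    {"tx": -0.062, "ty": 0, "tz": -0.368, "turn": 0, "gripper": 0.0876},
    {"tx": -0.062, "ty": 0, "tz": -0.368, "turn": 0, "gripper": 0.0876},
    {"tx": -0.062, "ty": 0, "tz": -0.368, "turn": 0, "gripper": 0.0876},
    {"tx": -0.062, "ty": 0, "tz": -0.368, "turn": 0, "gripper": 0.0876}
  ]
}}

```text
time_s: 5.0
tcp_pos: [0.5475, 0.0796, 0.2373]
eef_rot: [-89.9, -0.1, -177.6]
contact_force: [0.4, -0.6, 0.5]
gripper_width: 0.0749
```

```bash
python3 -c "
from h import *
to(.5643,.1997,.24,182.35)"
```

```text
t 5.0 tcp [0.5475 0.0796 0.2373] rot [-8.9950e+01 -1.2000e-01 -1.7765e+02] F [ 0.42 -0.64  0.5 ] w 0.0749
tx,ty,tz [-0.0217 -0.0029 -0.1194] turn 0.0001
```

{"api": "apply_moves", "payload": {
  "deltas": [
    {"tx": -0.0205, "ty": 0, "tz": -0.117, "turn": 0, "gripper": 0.0876},
    {"tx": -0.0205, "ty": 0, "tz": -0.117, "turn": 0, "gripper": 0.0876},
    {"tx": -0.0205, "ty": 0, "tz": -0.117, "turn": 0, "gripper": 0.0876},
    {"tx": -0.0205, "ty": 0.03, "tz": -0.117, "turn": 0, "gripper": 0.0876},
    {"tx": -0.0205, "ty": 0.06, "tz": -0.117, "turn": 0, "gripper": 0.0876}
  ]
}}

```text
time_s: 5.5
tcp_pos: [0.5635, 0.1964, 0.1769]
eef_rot: [-90.0, -0.0, -177.6]
contact_force: [-0.7, -0.1, -1.1]
gripper_width: 0.0875
```

{"api": "apply_moves", "payload": {
  "deltas": [
    {"tx": 0, "ty": 0, "tz": 0, "turn": 0, "gripper": 0.0876},
    {"tx": 0, "ty": 0, "tz": 0, "turn": 0, "gripper": 0.0876}
  ]
}}

```text
time_s: 5.7
tcp_pos: [0.5636, 0.1949, 0.178]
eef_rot: [-89.9, -0.1, -177.6]
contact_force: [-0.1, 0.0, 0.9]
gripper_width: 0.0876
```

```bash
python3 -c "
from h import *
to(.5643,.1997,.11,182.35)
for n in ('top','scene'):
    p,d=capture(n); np.savez(n+'2.npz',p=p,d=d)
    if n=='scene': crop(p,265,140,135,100,5.8,'pics/s_g.png')
    else: crop(p,120,130,140,105,5.6,'pics/t_g.png')
"
```

```text
t 5.7 tcp [0.5636 0.1949 0.178 ] rot [-8.9890e+01 -1.0000e-01 -1.7764e+02] F [-0.09  0.02  0.93] w 0.0876
tx,ty,tz [-0.001   0.068  -0.0049] turn 0.0002
```

View pics/s_g.png

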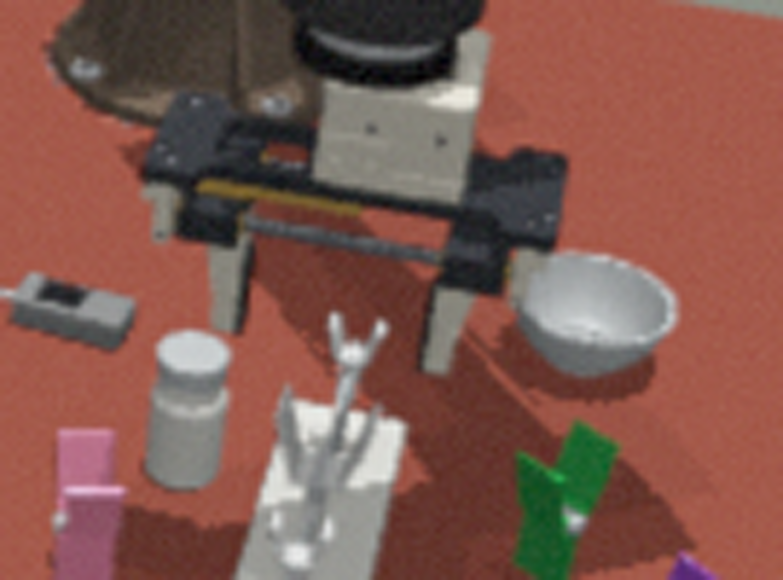

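View pics/t_g.png

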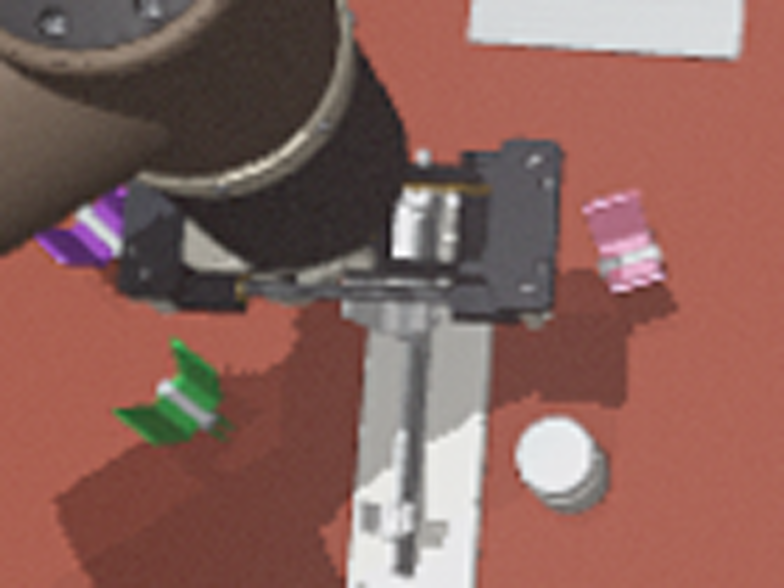

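The scene view shows the open gripper lined up over the clip, fingertips at crop (227,330) and (437,370), and clear of the neighbours. I'll check the hand-eye agreement from the fingertips.

```bash
python3 -c "
from h import *
for P in ([.5636+.0095,.1949-.044,.161],[.5636+.0095,.1949+.044,.161],[.5730,.1949-.056,.161],[.5730,.1949+.056,.161]):
    print(((proj('scene',P)-[265,140])*5.8).round(1))
# handle tops & block in scene vs assumed clip centre
M=R.from_euler('z',2.37,degrees=True).as_matrix(); c=np.array([.5643,.1997,.078])
for q in ([15,26.5,50],[15,-26.5,50],[15,0,8],[-15,26.5,50]):
    w=c+M@np.array(q)/1000; print(q,'s',((proj('scene',w)-[265,140])*5.8).round(1),'t',((proj('top',w)-[120,145])*5.6).round(1))
"
```

```text
[237.9 334.6]
[411.3 372.6]
[214.9 329.5]
[435.6 377.8]
[15, 26.5, 50] s [376.3 425.4] t [338.3 167.6]
[15, -26.5, 50] s [272.3 404.5] t [441.4 171.6]
[15, 0, 8] s [314.3 478.8] t [404.6 188.6]
[-15, 26.5, 50] s [384.6 391.2] t [333.4 224.6]
```

{"api": "apply_moves", "payload": {
  "deltas": [
    {"tx": -0.001, "ty": 0, "tz": -0.005, "turn": 0, "gripper": 0.0876},
    {"tx": -0.001, "ty": 0.025, "tz": -0.005, "turn": 0, "gripper": 0.0876},
    {"tx": -0.001, "ty": 0.05, "tz": -0.005, "turn": 0, "gripper": 0.0876},
    {"tx": -0.001, "ty": 0.068, "tz": -0.005, "turn": 0, "gripper": 0.0876},
    {"tx": -0.001, "ty": 0.068, "tz": -0.005, "turn": 0, "gripper": 0.0876}
  ]
}}

```text
time_s: 6.3
tcp_pos: [0.5637, 0.2001, 0.1091]
eef_rot: [-89.9, -0.1, -177.7]
contact_force: [0.3, -0.9, -0.0]
gripper_width: 0.0874
```

```bash
python3 -c "
from h import *
to(.564,.2005,.109,182.37)
p,d=capture('scene'); np.savez('s3.npz',p=p,d=d); crop(p,265,160,135,100,5.8,'pics/s_g2.png')
"
```

```text
t 6.3 tcp [0.5637 0.2001 0.1091] rot [-8.9920e+01 -1.5000e-01 -1.7767e+02] F [ 0.33 -0.91 -0.03] w 0.0874
tx,ty,tz [-0.0003  0.0001 -0.0004] turn -0.0007
```

View pics/s_g2.png

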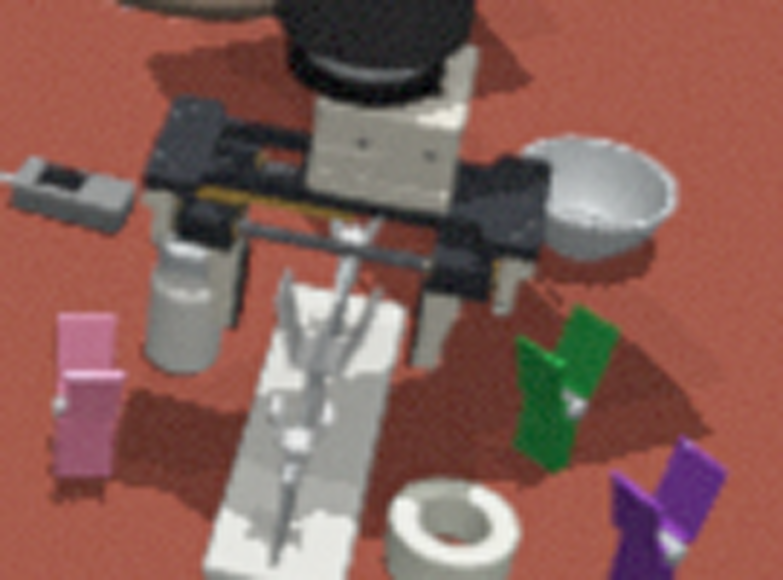

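```bash
python3 -c "
from h import *
d=np.load('s3.npz')['d']; P=cloud('scene',d)
for a in ((430,340),(428,355),(232,300),(300,310),(375,320),(435,320)):
    u,v=int(a[0]/5.8+265),int(a[1]/5.8+160); print(a,P[v,u].round(4))
c=np.array([.5637,.2001,.092]); M=R.from_euler('z',2.37,degrees=True).as_matrix()
for q in ([9.5,44,0],[9.5,56,0],[-9.5,44,0],[9.5,-44,0],[9.5,-56,0]): print(q,((proj('scene',c+M@np.array(q)/1000)-[265,160])*5.8).round(1))
"
```

```text
(430, 340) [0.574  0.2546 0.1155]
(428, 355) [0.5731 0.2533 0.1031]
(232, 300) [0.5778 0.1534 0.1156]
(300, 310) [0.4383 0.1686 0.0098]
(375, 320) [0.4362 0.2129 0.0123]
(435, 320) [0.5726 0.2557 0.126 ]
[9.5, 44, 0] [403.5 364.5]
[9.5, 56, 0] [427.1 369.4]
[-9.5, 44, 0] [408.4 342.4]
[9.5, -44, 0] [234.8 329.6]
[9.5, -56, 0] [212.3 325. ]
```

Finger depths (front face x 0.573) agree with the commanded pose. Squeezing.

{"api": "apply_moves", "payload": {
  "deltas": [
    {"tx": 0, "ty": 0, "tz": 0, "turn": 0, "gripper": 0},
    {"tx": 0, "ty": 0, "tz": 0, "turn": 0, "gripper": 0},
    {"tx": 0, "ty": 0, "tz": 0, "turn": 0, "gripper": 0},
    {"tx": 0, "ty": 0, "tz": 0, "turn": 0, "gripper": 0},
    {"tx": 0, "ty": 0, "tz": 0, "turn": 0, "gripper": 0}
  ],
  "newtons": 32
}}

```text
time_s: 6.85
tcp_pos: [0.5647, 0.2006, 0.111]
eef_rot: [-90.0, 0.0, -177.6]
contact_force: [-0.0, -0.0, -0.4]
gripper_width: 0.0533
```

{"api": "apply_moves", "payload": {
  "deltas": [
    {"tx": 0, "ty": 0, "tz": 0, "turn": 0, "gripper": 0},
    {"tx": 0, "ty": 0, "tz": 0, "turn": 0, "gripper": 0},
    {"tx": 0, "ty": 0, "tz": 0, "turn": 0, "gripper": 0},
    {"tx": 0, "ty": 0, "tz": 0, "turn": 0, "gripper": 0},
    {"tx": 0, "ty": 0, "tz": 0, "turn": 0, "gripper": 0}
  ]
}}

```text
time_s: 7.35
tcp_pos: [0.5664, 0.2005, 0.1136]
eef_rot: [-90.0, 0.2, -177.6]
contact_force: [-1.8, -3.5, 17.1]
gripper_width: 0.0255
```

```bash
python3 -c "
from h import *
to(.564,.2005,.109,182.37)
p,d=capture('scene'); np.savez('s4.npz',p=p,d=d); crop(p,265,160,135,100,5.8,'pics/s_g3.png')
"
```

```text
t 7.35 tcp [0.5664 0.2005 0.1136] rot [ -90.      0.24 -177.57] F [-1.78 -3.49 17.05] w 0.0255
tx,ty,tz [ 0.0024  0.0046 -0.0002] turn 0.0011
```

View pics/s_g3.png

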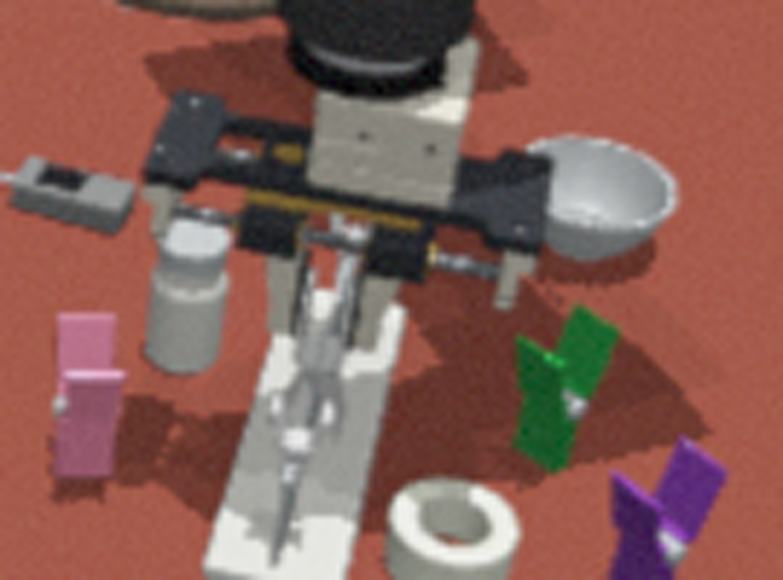

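The image shows the handles squeezed parallel between the fingers (crop 285–365, 330). The width of 25.5 mm means it is at the stop. Lifting.

{"api": "apply_moves", "payload": {
  "deltas": [
    {"tx": 0, "ty": -0.005, "tz": 0, "turn": 0, "gripper": 0},
    {"tx": 0, "ty": -0.012, "tz": 0, "turn": 0, "gripper": 0},
    {"tx": 0, "ty": -0.024, "tz": 0, "turn": 0, "gripper": 0},
    {"tx": 0, "ty": -0.04, "tz": 0, "turn": 0, "gripper": 0},
    {"tx": 0, "ty": -0.06, "tz": 0, "turn": 0, "gripper": 0}
  ]
}}

```text
time_s: 7.9
tcp_pos: [0.5642, 0.2005, 0.171]
eef_rot: [-90.0, -0.1, -177.6]
contact_force: [0.6, -1.2, -1.1]
gripper_width: 0.0248
```

{"api": "apply_moves", "payload": {
  "deltas": [
    {"tx": 0, "ty": -0.025, "tz": 0, "turn": 0, "gripper": 0},
    {"tx": 0, "ty": -0.055, "tz": 0, "turn": 0, "gripper": 0},
    {"tx": 0, "ty": -0.085, "tz": 0, "turn": 0, "gripper": 0},
    {"tx": 0, "ty": -0.1, "tz": 0, "turn": 0, "gripper": 0},
    {"tx": 0, "ty": -0.1, "tz": 0, "turn": 0, "gripper": 0}
  ]
}}

```text
time_s: 8.4
tcp_pos: [0.5655, 0.2012, 0.2739]
eef_rot: [-90.1, 0.3, -177.6]
contact_force: [0.2, 0.8, -0.4]
gripper_width: 0.0253
```

```bash
python3 -c "
from h import *
to(.5115,-.0425,.265,182.3)
p,d=capture('scene'); np.savez('s5.npz',p=p,d=d); crop(p,265,120,135,100,5.8,'pics/s_g4.png')
"
```

```text
t 8.4 tcp [0.5655 0.2012 0.2739] rot [ -90.14    0.25 -177.62] F [ 0.18  0.76 -0.39] w 0.0253
tx,ty,tz [0.0642 0.0081 0.2413] turn 0.0014
```

View pics/s_g4.png

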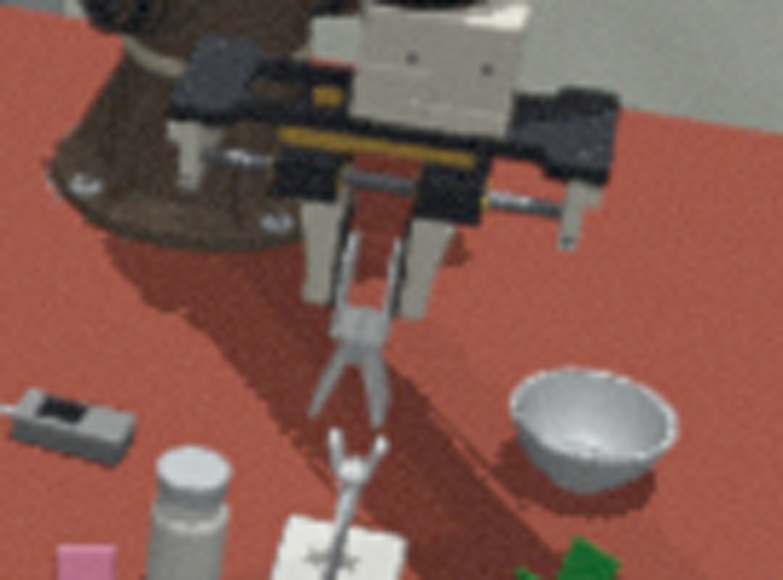

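The clip is held gaping and upright. Block at crop (360,325), jaw tips at (315,412) and (378,425). I'll measure where it sits in the grip.

```bash
python3 -c "
from h import *
d=np.load('s5.npz')['d']; P=cloud('scene',d)
for a in ((345,250),(393,260),(360,325),(345,325),(375,330),(330,385),(375,400),(318,408),(378,418),(315,280),(420,290)):
    u,v=int(round(a[0]/5.8+265-.5)),int(round(a[1]/5.8+120-.5)); print(a,P[v,u].round(4))
c=np.array([.5655,.2012,.2739]); M=R.from_euler('z',2.37,degrees=True).as_matrix()
for q in ([15,14,-80.6],[15,-14,-80.6],[15,0,-35.6],[15,-13,14],[15,13,14],[15,0,-27.6]): print(q,((proj('scene',c+M@np.array(q)/1000)-[265,120])*5.8).round(1))
"
```

```text
(345, 250) [0.5727 0.1884 0.2871]
(393, 260) [0.5657 0.2093 0.2846]
(360, 325) [0.5695 0.2013 0.2463]
(345, 325) [0.5733 0.1935 0.2467]
(375, 330) [0.5661 0.2063 0.2455]
(330, 385) [0.5765 0.1897 0.2143]
(375, 400) [0.5786 0.2128 0.2146]
(318, 408) [0.578  0.1859 0.2006]
(378, 418) [0.5742 0.2169 0.1991]
(315, 280) [0.5765 0.1773 0.2708]
(420, 290) [0.5746 0.2259 0.2743]
[15, 14, -80.6] [371.1 433.1]
[15, -14, -80.6] [314.  422.3]
[15, 0, -35.6] [354.2 350.7]
[15, -13, 14] [339.9 256.5]
[15, 13, 14] [396. 266.]
[15, 0, -27.6] [356.4 336.6]
```

{"api": "apply_moves", "payload": {
  "deltas": [
    {"tx": 0.008, "ty": 0, "tz": 0.03, "turn": 0, "gripper": 0},
    {"tx": 0.016, "ty": 0, "tz": 0.065, "turn": 0, "gripper": 0},
    {"tx": 0.025, "ty": 0, "tz": 0.1, "turn": 0, "gripper": 0},
    {"tx": 0.034, "ty": 0, "tz": 0.135, "turn": 0, "gripper": 0},
    {"tx": 0.043, "ty": 0, "tz": 0.17, "turn": 0, "gripper": 0}
  ]
}}

```text
time_s: 8.95
tcp_pos: [0.5274, 0.0276, 0.2693]
eef_rot: [-90.0, -0.1, -177.6]
contact_force: [0.5, 0.4, -1.0]
gripper_width: 0.0251
```

{"api": "apply_moves", "payload": {
  "deltas": [
    {"tx": 0.008, "ty": 0, "tz": 0.03, "turn": 0, "gripper": 0},
    {"tx": 0.013, "ty": 0, "tz": 0.055, "turn": 0, "gripper": 0},
    {"tx": 0.017, "ty": 0, "tz": 0.073, "turn": 0, "gripper": 0},
    {"tx": 0.017, "ty": 0, "tz": 0.073, "turn": 0, "gripper": 0},
    {"tx": 0.017, "ty": 0, "tz": 0.073, "turn": 0, "gripper": 0}
  ]
}}

```text
time_s: 9.45
tcp_pos: [0.5141, -0.0449, 0.2697]
eef_rot: [-90.0, -0.1, -177.7]
contact_force: [-0.6, 0.7, -0.9]
gripper_width: 0.0252
```

```bash
python3 -c "
from h import *
to(.5156,-.0440,.27,182.3)
p,d=capture('scene'); np.savez('s6.npz',p=p,d=d); crop(p,190,95,130,100,6,'pics/s_c1.png')
p,d=capture('top'); np.savez('t6.npz',p=p,d=d); crop(p,230,130,130,100,6,'pics/t_c1.png')
"
```

```text
t 9.45 tcp [ 0.5141 -0.0449  0.2697] rot [-9.0000e+01 -9.0000e-02 -1.7771e+02] F [-0.58  0.67 -0.91] w 0.0252
tx,ty,tz [-0.0015 -0.0003 -0.0009] turn -0.0001
```

View pics/s_c1.png

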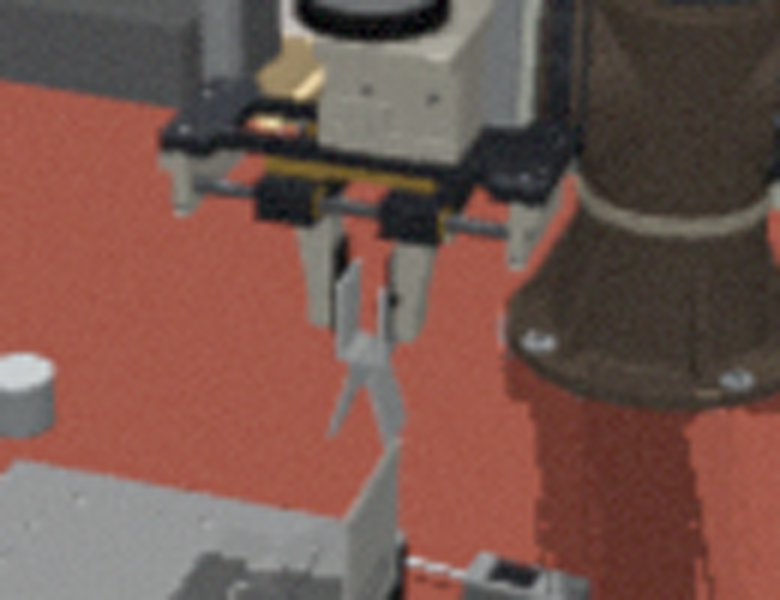

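View pics/t_c1.png

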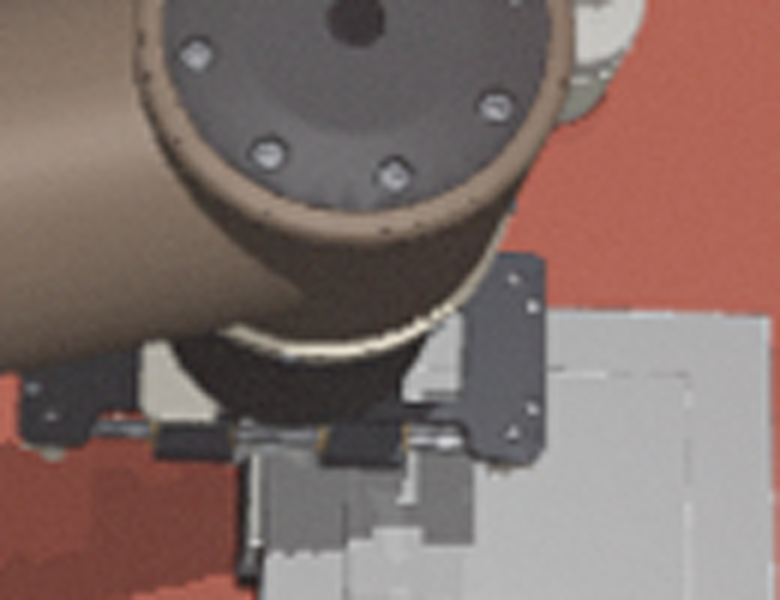

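Scene view: the clip hangs above the card, jaw tips at crop (333,433) and (392,443), card top corners near (398,440) and (347,520). The top view can't see the clip. Next I'll find the card corners and jaw tips precisely.

```bash
python3 -c "
from h import *
p=np.load('scene0.npz')['p']; crop(p,235,160,40,50,14,'pics/s_card.png')
p=np.load('s6.npz')['p']; crop(p,235,130,40,50,14,'pics/s_tips.png')
p=np.load('top0.npz')['p']; crop(p,255,175,45,75,8,'pics/t_card.png')
"
```

```text
(no output)
```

View pics/s_card.png

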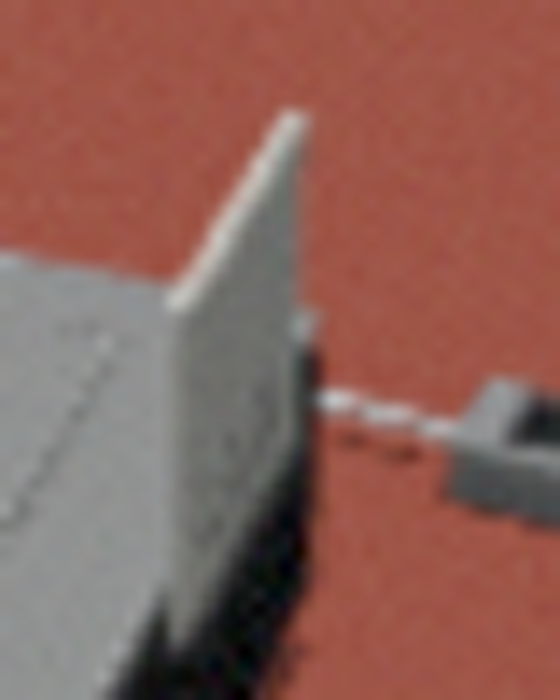

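View pics/s_tips.png

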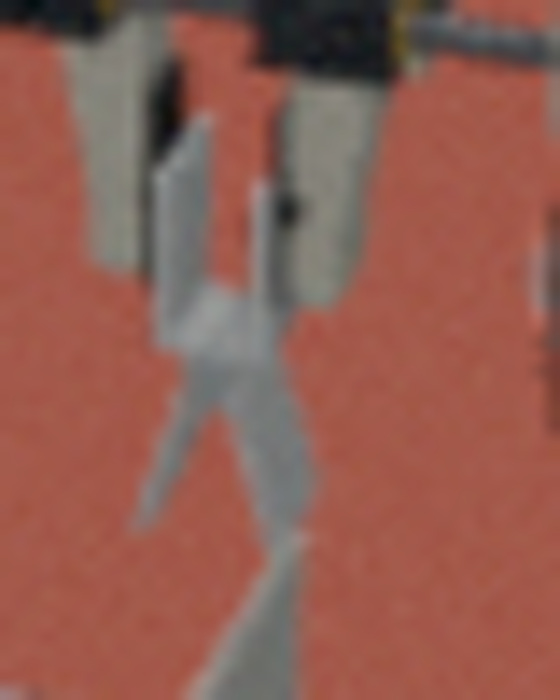

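View pics/t_card.png

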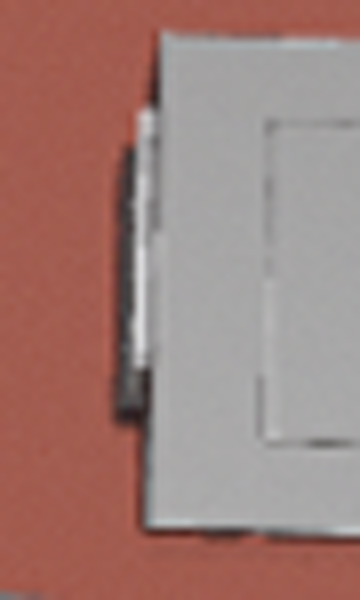

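```bash
python3 -c "
from h import *
w=onz('scene',np.array([180,300,170,290])/14+235-.0,np.array([302,115,302,112])/14+160,.160); print('card scene',w.round(4),w[:2].mean(0).round(4),'len',np.linalg.norm(w[0]-w[1]),'yaw',np.degrees(np.arctan2(*(w[0]-w[1])[1::-1])))
u=np.array([147,143])/8+255; v=np.array([108,368])/8+175
w=onz('top',u,v,.160); print('card top',w.round(4),w.mean(0).round(4),np.linalg.norm(w[0]-w[1]))
M=R.from_euler('z',2.3,degrees=True).as_matrix()
for off in (.031,.0356):
  c=np.array([.5141,-.0449,.2697-off])
  for q in ([15,14,-45],[-15,14,-45],[15,-14,-45],[15,-13,50],[-15,-13,50],[15,13,50],[15,-13,8]): print(off,q,((proj('scene',c+M@np.array(q)/1000)-[235,130])*14).round(0))
  for q in ([9.5,13,-17],[9.5,-13,-17]): print('finger',((proj('scene',np.array([.5141,-.0449,.2697])+M@np.array(q)/1000)-[235,130])*14).round(0))
"
```

```text
card scene [[ 0.5541 -0.0395  0.16  ]
 [ 0.4687 -0.0418  0.16  ]
 [ 0.5549 -0.0416  0.16  ]
 [ 0.4683 -0.0445  0.16  ]] [ 0.5114 -0.0407  0.16  ] len 0.08536357263190893 yaw 1.5601957613083437
card top [[ 0.5532 -0.0418  0.16  ]
 [ 0.4632 -0.047   0.16  ]] [ 0.5082 -0.0444  0.16  ] 0.09016193164218615
0.031 [15, 14, -45] [261. 545.]
0.031 [-15, 14, -45] [301. 480.]
0.031 [15, -14, -45] [142. 524.]
0.031 [15, -13, 50] [147. 143.]
0.031 [-15, -13, 50] [192.  84.]
0.031 [15, 13, 50] [263. 162.]
0.031 [15, -13, 8] [147. 316.]
finger [268. 300.]
finger [155. 280.]
0.0356 [15, 14, -45] [260. 563.]
0.0356 [-15, 14, -45] [301. 498.]
0.0356 [15, -14, -45] [142. 541.]
0.0356 [15, -13, 50] [147. 162.]
0.0356 [-15, -13, 50] [192. 103.]
0.0356 [15, 13, 50] [263. 181.]
0.0356 [15, -13, 8] [147. 335.]
finger [268. 300.]
finger [155. 280.]
```

Estimates: card middle about (0.511, −0.0425), pivot about 36 mm below the TCP, clip centred in the grip to within 1–2 mm. The lateral margin is about 7 mm. I'll go above the card, then descend in small steps.

{"api": "apply_moves", "payload": {
  "deltas": [
    {"tx": 0.001, "ty": 0.004, "tz": -0.002, "turn": 0, "gripper": 0},
    {"tx": 0.001, "ty": 0.01, "tz": -0.002, "turn": 0, "gripper": 0},
    {"tx": 0.001, "ty": 0.016, "tz": -0.002, "turn": 0, "gripper": 0},
    {"tx": 0.001, "ty": 0.02, "tz": -0.002, "turn": 0, "gripper": 0},
    {"tx": 0.001, "ty": 0.02, "tz": -0.002, "turn": 0, "gripper": 0}
  ]
}}

```text
time_s: 10.05
tcp_pos: [0.5131, -0.0427, 0.2496]
eef_rot: [-90.0, -0.1, -177.6]
contact_force: [-0.8, 0.3, -1.3]
gripper_width: 0.0255
```

```bash
python3 -c "
from h import *
to(.513,-.0425,.219,182.3)
p,d=capture('scene'); np.savez('s7.npz',p=p,d=d); crop(p,225,130,55,60,10,'pics/s_c2.png')
"
```

```text
t 10.05 tcp [ 0.5131 -0.0427  0.2496] rot [-8.9990e+01 -9.0000e-02 -1.7763e+02] F [-0.79  0.29 -1.28] w 0.0255
tx,ty,tz [ 0.0001  0.0306 -0.0002] turn 0.0012
```

View pics/s_c2.png

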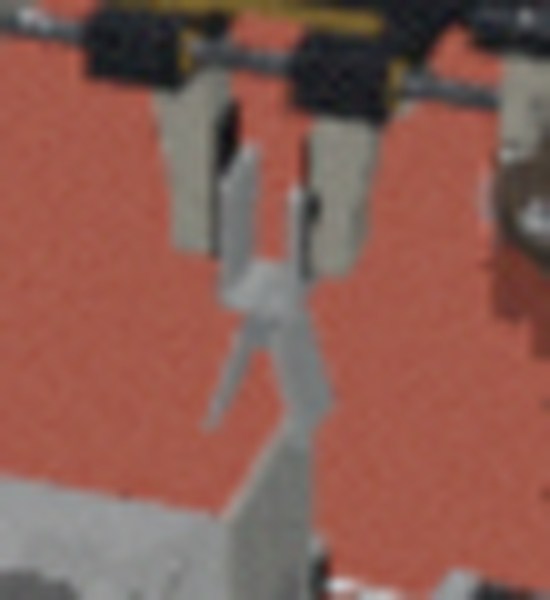

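The jaw tips at crop (210,425) and about (297,430) straddle the card's middle top edge, about (268,470). Projecting the descent, the card line falls midway between them at column 254. Descending.

{"api": "apply_moves", "payload": {
  "deltas": [
    {"tx": 0, "ty": 0.004, "tz": 0, "turn": 0, "gripper": 0},
    {"tx": 0, "ty": 0.009, "tz": 0, "turn": 0, "gripper": 0},
    {"tx": 0, "ty": 0.014, "tz": 0, "turn": 0, "gripper": 0},
    {"tx": 0, "ty": 0.018, "tz": 0, "turn": 0, "gripper": 0},
    {"tx": 0, "ty": 0.02, "tz": 0, "turn": 0, "gripper": 0}
  ]
}}

```text
time_s: 10.6
tcp_pos: [0.5133, -0.0428, 0.2299]
eef_rot: [-90.0, -0.0, -177.6]
contact_force: [0.4, 0.6, -1.0]
gripper_width: 0.025
```

{"api": "apply_moves", "payload": {
  "deltas": [
    {"tx": 0, "ty": 0.004, "tz": 0, "turn": 0, "gripper": 0},
    {"tx": 0, "ty": 0.008, "tz": 0, "turn": 0, "gripper": 0},
    {"tx": 0, "ty": 0.01, "tz": 0, "turn": 0, "gripper": 0},
    {"tx": 0, "ty": 0.01, "tz": 0, "turn": 0, "gripper": 0},
    {"tx": 0, "ty": 0.01, "tz": 0, "turn": 0, "gripper": 0}
  ]
}}

```text
time_s: 11.1
tcp_pos: [0.5136, -0.0428, 0.2206]
eef_rot: [-90.0, 0.0, -177.6]
contact_force: [1.3, -0.4, -0.2]
gripper_width: 0.0247
```

```bash
python3 -c "
from h import *
to(.513,-.0425,.219,182.3)
p,d=capture('scene'); np.savez('s8.npz',p=p,d=d); crop(p,225,140,55,60,10,'pics/s_c3.png')
p,d=capture('top'); np.savez('t8.npz',p=p,d=d); crop(p,240,150,60,80,7,'pics/t_c3.png')
"
```

```text
t 11.1 tcp [ 0.5136 -0.0428  0.2206] rot [-9.0000e+01  1.0000e-02 -1.7764e+02] F [ 1.28 -0.42 -0.18] w 0.0247
tx,ty,tz [ 0.0006  0.0016 -0.0003] turn 0.0011
```

View pics/s_c3.png

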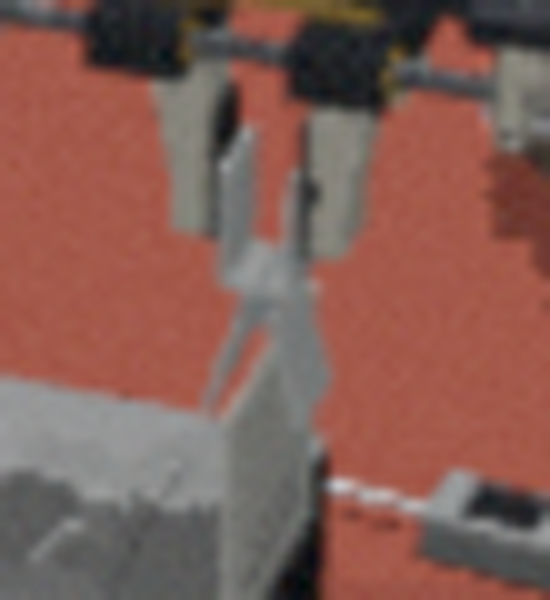

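View pics/t_c3.png

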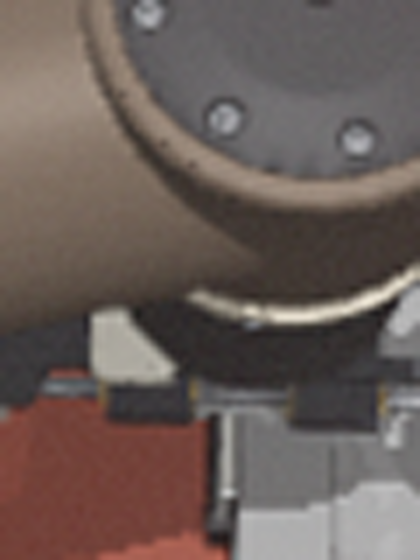

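The card's top edge enters the gap mid-way: at the clip's front face, card column 256 against jaw inner faces at about 220 and 290. The tips are some 12–16 mm below the edge. I'll lower 4 mm to centre it in the jaws' depth, then check.

{"api": "apply_moves", "payload": {
  "deltas": [
    {"tx": 0, "ty": 0.002, "tz": 0, "turn": 0, "gripper": 0},
    {"tx": 0, "ty": 0.004, "tz": 0, "turn": 0, "gripper": 0},
    {"tx": 0, "ty": 0.004, "tz": 0, "turn": 0, "gripper": 0},
    {"tx": 0, "ty": 0.004, "tz": 0, "turn": 0, "gripper": 0},
    {"tx": 0, "ty": 0.004, "tz": 0, "turn": 0, "gripper": 0}
  ]
}}

```text
time_s: 11.7
tcp_pos: [0.5136, -0.0428, 0.2166]
eef_rot: [-90.0, 0.0, -177.6]
contact_force: [0.2, 0.5, -1.2]
gripper_width: 0.0252
```

```bash
python3 -c "
from h import *
to(.513,-.0425,.217,182.3)
p,d=capture('scene'); np.savez('s9.npz',p=p,d=d); crop(p,238,155,26,34,22,'pics/s_c4.png')
cv2.imwrite('pics/full9.png',cv2.resize(p[:,:,::-1],(800,600)))
o=[238,155]
M=R.from_euler('z',2.35,degrees=True).as_matrix(); c=np.array([.5115,-.0425,.160])
for q in ([45,0,0],[15,0,0],[0,0,0],[-15,0,0],[-45,0,0]): print('card',q,((proj('scene',c+M@np.array(q)/1000)-o)*22).round(0))
s=r.get_state(); t=s['tcp_pos']-[0,0,.036]
for q in ([15,14,-43],[15,-14,-43],[-15,14,-43],[15,0,-8],[15,7,-20],[15,-7,-20]): print('clip',q,((proj('scene',t+M@np.array(q)/1000)-o)*22).round(0))
"
```

```text
t 11.7 tcp [ 0.5136 -0.0428  0.2166] rot [ -90.      0.   -177.64] F [ 0.17  0.47 -1.24] w 0.0252
tx,ty,tz [ 0.0006 -0.0004 -0.0003] turn 0.001
card [45, 0, 0] [203. 592.]
card [15, 0, 0] [270. 484.]
card [0, 0, 0] [302. 431.]
card [-15, 0, 0] [333. 380.]
card [-45, 0, 0] [395. 280.]
clip [15, 14, -43] [353. 637.]
clip [15, -14, -43] [171. 602.]
clip [-15, 14, -43] [414. 531.]
clip [15, 0, -8] [264. 417.]
clip [15, 7, -20] [309. 496.]
clip [15, -7, -20] [217. 478.]
```

View pics/s_c4.png

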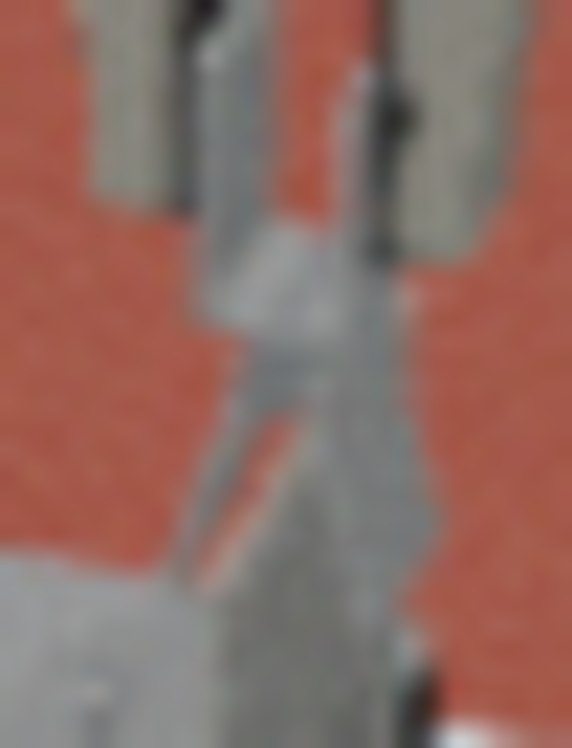

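View pics/full9.png

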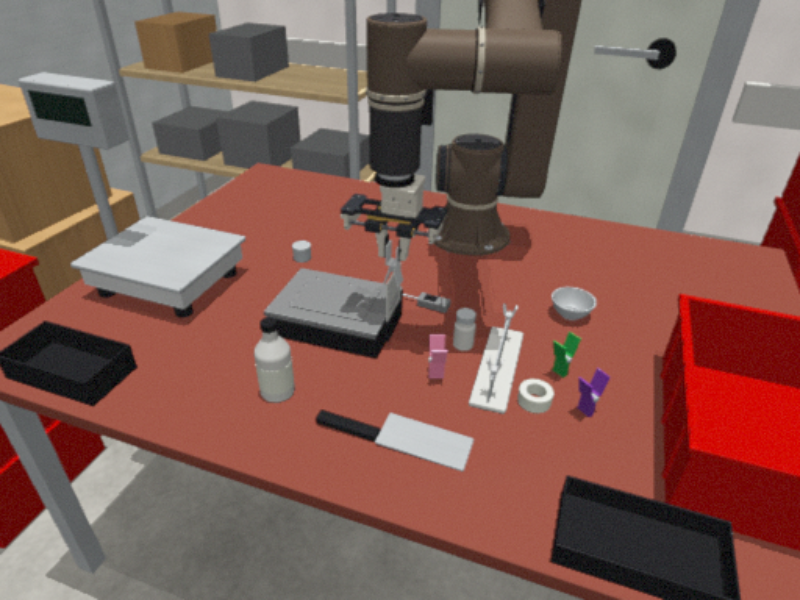

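The close-up shows the card edge running between the jaws without touching. The red gap on the −y side is about 5 mm, the card centre is about 7 mm from the inner −y face against an expected half-gap of 7.6 mm, and the force readings are at noise level. The relative x data (clip minus card 53.7 mm) suggest shifting 2 mm toward −x to be at the middle. I'll do that and settle.

{"api": "apply_moves", "payload": {
  "deltas": [
    {"tx": 0.001, "ty": 0, "tz": 0, "turn": 0, "gripper": 0},
    {"tx": 0.002, "ty": 0, "tz": 0, "turn": 0, "gripper": 0},
    {"tx": 0.002, "ty": 0, "tz": 0, "turn": 0, "gripper": 0},
    {"tx": 0.002, "ty": 0, "tz": 0, "turn": 0, "gripper": 0},
    {"tx": 0.002, "ty": 0, "tz": 0, "turn": 0, "gripper": 0}
  ]
}}

```text
time_s: 12.25
tcp_pos: [0.5116, -0.0428, 0.2166]
eef_rot: [-90.0, 0.0, -177.6]
contact_force: [-0.4, -0.3, -1.1]
gripper_width: 0.0252
```

{"api": "apply_moves", "payload": {
  "deltas": [
    {"tx": 0, "ty": 0, "tz": 0, "turn": 0, "gripper": 0},
    {"tx": 0, "ty": 0, "tz": 0, "turn": 0, "gripper": 0},
    {"tx": 0, "ty": 0, "tz": 0, "turn": 0, "gripper": 0},
    {"tx": 0, "ty": 0, "tz": 0, "turn": 0, "gripper": 0},
    {"tx": 0, "ty": 0, "tz": 0, "turn": 0, "gripper": 0}
  ]
}}

```text
time_s: 12.75
tcp_pos: [0.5116, -0.0428, 0.2166]
eef_rot: [-90.0, 0.0, -177.6]
contact_force: [0.8, -0.2, -2.3]
gripper_width: 0.0255
```

```bash
python3 -c "
from h import *
to(.5115,-.0425,.217,182.3)
p,d=capture('scene'); crop(p,238,155,26,34,22,'pics/s_c5.png')
"
```

```text
t 12.75 tcp [ 0.5116 -0.0428  0.2166] rot [ -90.      0.   -177.64] F [ 0.77 -0.22 -2.26] w 0.0255
tx,ty,tz [ 0.0001 -0.0004 -0.0003] turn 0.001
```

View pics/s_c5.png

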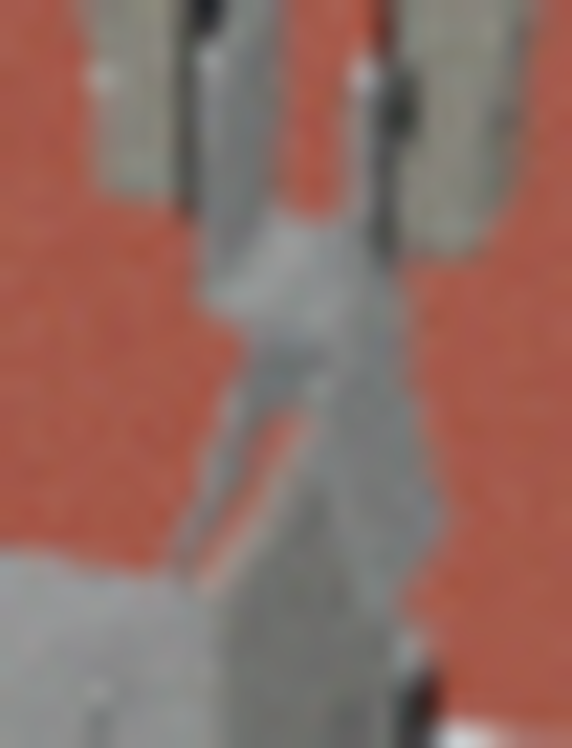

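The −y gap is about 4–5 mm and the +y gap about 7 mm, so I'll nudge 1 mm toward −y to even them, then hand in.

{"api": "apply_moves", "payload": {
  "deltas": [
    {"tx": 0, "ty": 0, "tz": 0.001, "turn": 0, "gripper": 0},
    {"tx": 0, "ty": 0, "tz": 0.001, "turn": 0, "gripper": 0},
    {"tx": 0, "ty": 0, "tz": 0.001, "turn": 0, "gripper": 0},
    {"tx": 0, "ty": 0, "tz": 0.001, "turn": 0, "gripper": 0},
    {"tx": 0, "ty": 0, "tz": 0.001, "turn": 0, "gripper": 0}
  ]
}}

```text
time_s: 13.3
tcp_pos: [0.5116, -0.0439, 0.2166]
eef_rot: [-90.0, -0.0, -177.6]
contact_force: [0.0, -0.4, -1.1]
gripper_width: 0.0253
```

```bash
python3 -c "
from h import *
to(.5115,-.0435,.217,182.3)
p,d=capture('scene'); crop(p,238,155,26,34,22,'pics/s_c6.png')
print(r.close_job())
"
```

```text
t 13.3 tcp [ 0.5116 -0.0439  0.2166] rot [ -90.     -0.   -177.64] F [ 0.05 -0.42 -1.11] w 0.0253
tx,ty,tz [ 0.0001 -0.0004 -0.0004] turn 0.001
the job is handed in; nothing more can be done
None
```

I pressed the lid home, then took the steel clip off the strip and handed the job in at 13.3 s, still holding the clip open astride the order card.

- **Lid:** It stopped hard with the fingertips 69 mm above the table and the force rising to about 22 N. Depth images before and after show it about 6 mm lower, at 68–69 mm.
- **Clip:** It is gripped with 32 N, and the fingers are 25.3 mm apart. That matches the handles being at their stop (26 mm over all).
- **Position over the card:** The clip is upright at yaw 2.4°, against about 2.3° for the card. By my estimate the jaw tips are 16–20 mm below the card's top edge. The last wrist force was about 1 N, which is noise level, so I see no sign of contact.
- **Other objects:** I saw nothing else moved in a scene view taken shortly before the end. The top camera could not see the clip at the card.

**What disagreed:**
- The two cameras differed by 2–4 mm on positions, so I used their average and the offset between clip and card.
- The clip's height in the grip was uncertain by about 4 mm.
- The last close-up I viewed showed gaps beside the card of about 4–5 mm on the −y side and 7 mm on the +y side. I then moved 1 mm toward −y to even them. I saved a picture after that move but did not view it before handing in.

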